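Set the plate jig's gap with its knurled wheel

TASK

Set the little jig for the next batch of printed cover plates: lay a fingertip on top of the knurled steel wheel and roll it, with as many strokes as it takes, until the sliding jaw has closed the gap so far that its pointer stands in the notch between the two prongs of the brass gauge flag. Turn only the wheel: do not push the jaw or the flag directly, do not lift or shove the jig, leave the other things on the table where they are, and finish with the hand clear of everything.

Things in the scene. Friction and masses are not known exactly. Their poses are not given: they have to be found in the camera images.
- jig: the jig: a loose, about 1.6 kg, aluminium base plate 120 (its x) x 250 (its y) x 12 mm lying flat; origin at the centre of its underside, z up. Near its -y end two black cheeks, outer faces at x = +-29 mm, from y = -116 to -40 mm, 56 mm high, carry the wheel between them. At its +y end stands the fixed grey jaw (its face at y = 100 mm, 46 mm high). Along its +x edge runs a dark rail with the gauge flag.
- wheel: knurled steel wheel, 60 mm diameter, 18 mm wide; origin at its centre, on its axle along the jig's x, at (0, -80, 48) mm in the jig's frame. Its top, 78 mm above the table, is the jig's highest part, 22 mm out of the cheeks. Its orientation turns with it. It needs 1 to 1.5 N at the rim, follows a finger pressed on it with a few N by friction, and stays where it is left.
- jaw: sliding grey jaw, 62 (x) x 20 (y) x 34 mm, its top 47 mm above the table, on two rods from the cheeks; origin at its underside. The wheel moves it along the jig's y, 15 mm per radian, half as far as the rim moves: rolling the wheel's top towards the jig's +y closes the gap, towards -y opens it. It can go 30 mm or more past the flag.
- flag: brass gauge flag, 24 mm wide (y), clamped on the rail; origin at its middle on the rail's top. It must not be touched.
- pointer (a point): tip of the thin black pointer (3 mm wide, 22 mm long) that sticks out of the sliding jaw's +x side, 36 mm above the table; same axes as the jig
- notch (a point): middle of the notch between the flag's two prongs, which are 12 mm apart (each 6 mm wide), at the pointer's height, 1 mm beyond the pointer's tip in x; same axes as the jig. At the start the pointer is 18 to 58 mm short of it, on its -y side.
- cover: bystander: grey printed plate 95 x 60 x 5 mm, lying by the fixed jaw's end of the jig; origin at its underside
- coverb: bystander: grey printed plate 70 x 50 x 5 mm at the left; origin at its underside
- servo: bystander: black servo motor 54 x 20 x 44 mm standing beside the jig; origin at its underside
- cube: bystander: yellow 25 mm cube beside the jig; origin at its underside
- bracket: bystander: black printed angle bracket 50 x 30 x 37 mm beside the jig; origin at its underside
- cubeb: bystander: blue 25 mm cube beside the jig; origin at its underside
- jar: bystander: clear jar with white cap, 56 mm wide, 75 mm high, at the right; origin at its underside
- driver: bystander: screwdriver 170 mm long lying at the right; origin at its underside

How it is judged:
By the outcome, as a careful person would: the job done as asked, in the order asked, and still so for the second after the job is handed in, with the robot touching nothing.
It also fails if it takes over 64 s, if anything falls off the work surface, if the arm or the gripper's body presses on something with over 40 N, if the wrist force passes 120 N, or if a joint passes its speed limit or range.

ROBOT

A 7-joint arm with a two-finger parallel gripper is mounted at the origin on the work surface. World frame = base frame: x ahead of the robot, y to its left, z up, the work surface at z = 0. Lengths are in m, angles in rad, forces in N, time in s.
With the tool pointing down it reaches from about 0.4 to 0.85 m from the base axis. Payload 4.5 kg.
Tool frame: the origin (TCP) lies between the finger pads; the fingertips stand 11 mm ahead of it and the grasp point (between the pads) lies 8 mm behind it (r.tip_reach is the distance from the TCP to the fingertips, in m); x points along the fingers, y is the direction in which the jaws open and shut, and the axes are right-handed (so a half turn about x gives the same grasp; the last joint's range is limited). The gripper opens to 88 mm and grips with 3 to 60 N. Pads are 18 mm wide; open, the fingers measure 123 mm over their backs; the gripper's body (75 mm by 187 mm) begins 45 mm behind the grasp point.
Start: joints at [1.213, 0.689, -0.195, 1.565, 0.157, 0.902, -0.215], TCP at [0.239, -0.578, 0.25] pointing down, gripper open.
Joint ranges: [-3.01, 3.01], [-0.46, 2.08], [-1.47, 1.51], [0.13, 2.56], [-1, 4.14], [0.04, 2.09], [-2.66, 2.66]. Speed limits (rad/s): [2.57, 2.57, 3.14, 3.14, 3.14, 3.14, 3.14].

INTERFACE

Orientations are given as a unit quaternion [x, y, z, w].
In Python, from plant import r gives the robot as it stands.
- The arm moves only by the tool drive_tool, never from a script. Its argument "deltas" is a list of rows, each a list of 3 entries, a list of its own where there are three numbers: the turn, a rotation vector about the tool's x, y, z in degrees, then the shift along the tool's x, y, z in cm, then the finger opening in cm, from 0 to 8.81. A call has 1 to 12 rows; each row shifts and turns the commanded pose from where the row before left it, along the tool's axes as they then stand; what a row does not reach is not made up. A row lasts 1/12 s, in which the tool goes at most 41.7 mm and 7.16 degrees, less where a joint would pass 70% of its speed; a pose out of reach is approached as far as the arm can. A call is refused whole if a number of a shift passes 4.17 or a number of a turn 7.16, either way. A call with a gripper value outside its range is refused whole. The fingers move at their own pace and stop on an object; "force" is the grip in N (left out, the last holds). Time passes only in rows, so rows that do not move let the fingers close. It gives the time, the measured TCP pose, the force and the opening at its end, in the units of the state.
- r.get_state(): the state, without advancing time (a new reading comes with each control period).
- r.snapshot(name): name is "side" or "top"; returns a dict with "color" (480x640x3 uint8, red, green, blue), "fov_y" (degrees; the focal length in pixels is half the picture's height over the tangent of half this angle, whatever the lens; pixels are square), "cx", "cy" (the principal point, pixels), "k1" (the pictures are not rectified: a ray, as slopes to the right and down, at radius r is drawn at 1 + k1 r^2 times it, then the intrinsics apply), "extrinsics" (4x4, takes a point from world to camera coordinates). Camera axes: x right, y up, looking along -z (the intrinsics and any distortion apply to the point x, -y, -z); pixel columns grow to the right and rows downward; lengths in m; the calibration is good to about 2 mm. A picture is of the moment at which its call begins. There is no depth.
- r.finish_job(): hands the job in, once; it reports no verdict.
The state is a dict: "clock": time; "q": joint angles; "qd": joint speeds; "joint_torque": joint torques, N m; "tool_pos": TCP position; "eef_rot": TCP orientation; "contact_force": force on the tool from outside, world axes, zero at the start; "moment": the same for the moment, N m; "opening": opening from 0.0 (shut) to 1.0 (fully open).
Only numpy, scipy, OpenCV 4.12 (cv2) and the standard library are available. Lean on these libraries where they do the work, as an engineer would, in place of code of your own. Each camera call takes 0.05 s, during which the arm holds its last target. There are 200 camera calls.

## Working session

There is one attempt and no reset: what is moved stays moved. The work goes in short steps, Python scripts to look and compute and a tool call to move; the robot and the scene stay as the last step left them, time stands still between calls to the robot, and variables do not carry over. Pictures are saved under pics/ and viewed, about 8 in all and at most 12, crops included, and the job is handed in when it is done.

Besides the shell and the picture viewer there is one more tool, called after "Emit:" as name(argument=value, ...) on one line, values as JSON. drive_tool: Moves the arm, as the interface text tells. Its arguments: {"type":"object","properties":{"deltas":{"type":"array","items":{"type":"array"}},"force":{"type":"number"}},"required":["deltas"]}

```bash
ls; mkdir -p pics
cat > h.py <<'E'
import numpy as np, cv2
from plant import r
def shot(n,name):
    s=r.snapshot(n); cv2.imwrite(f'pics/{name}.png',cv2.cvtColor(s['color'],cv2.COLOR_RGB2BGR))
    np.save(f'pics/{name}.npy',{k:s[k] for k in s},allow_pickle=True); return s
def load(name): return np.load(f'pics/{name}.npy',allow_pickle=True).item()
def K(s):
    f=240/np.tan(np.radians(s['fov_y'])/2); return np.array([[f,0,s['cx']],[0,f,s['cy']],[0,0,1.]])
def ray(s,uv):
    p=cv2.undistortPoints(np.array([[uv]],float),K(s),np.array([s['k1'],0,0,0.]))[0,0]
    E=np.array(s['extrinsics']); R=E[:3,:3]; return -R.T@E[:3,3], R.T@np.array([p[0],-p[1],-1])
def onz(s,uv,z):
    c,d=ray(s,uv); return c+d*(z-c[2])/d[2]
def tri(s1,u1,s2,u2):
    a,d=ray(s1,u1); b,e=ray(s2,u2); t=np.linalg.lstsq(np.c_[d,-e],b-a,rcond=None)[0]
    return (a+d*t[0]+b+e*t[1])/2, np.linalg.norm(a+d*t[0]-b-e*t[1])
def proj(s,P):
    E=np.array(s['extrinsics']); p=E[:3,:3]@P+E[:3,3]; x,y=p[0]/-p[2],-p[1]/-p[2]; k=1+s['k1']*(x*x+y*y)
    q=K(s)@[x*k,y*k,1]; return q[:2]
E
python3 - <<'E'
from h import *
for n in('top','side'):
    s=shot(n,n+'0'); print(n,s['fov_y'],s['cx'],s['cy'],s['k1'],np.round(ray(s,(320,240)),3).tolist())
print(r.get_state())
E
```

```text
pics
top 56.15119629281629 319.49990073540283 243.31257617744274 -0.03635169299183311 [[0.38, 0.045, 1.148], [0.166, -0.014, -0.986]]
side 56.17181057392678 314.95521910219776 235.13110962072105 0.006035133507056804 [[0.423, -0.655, 0.932], [0.123, 0.606, -0.786]]
{'clock': 0.1, 'q': array([ 1.21281018,  0.68988554, -0.19454262,  1.56623775,  0.15729199,
        0.90246843, -0.21507648]), 'qd': array([-0.00015828, -0.00101999, -0.00074483, -0.00174235, -0.0012097 ,
       -0.00025384, -0.0008117 ]), 'joint_torque': array([-3.40106111e-03, -5.28493774e+01, -1.27158880e+00, -1.53837830e+01,
       -5.25634422e-02,  1.98964488e-03,  1.88866966e-05]), 'tool_pos': array([ 0.23841942, -0.57715367,  0.24900047]), 'eef_rot': array([-0.69343176, -0.13822217,  0.69371802, -0.13712162]), 'contact_force': array([ 1.11005479, -0.11962195, -0.14464792]), 'moment': array([ 0.0137619 , -0.00676681,  0.00763079]), 'opening': 1.0036041773292237}
```

View pics/top0.png

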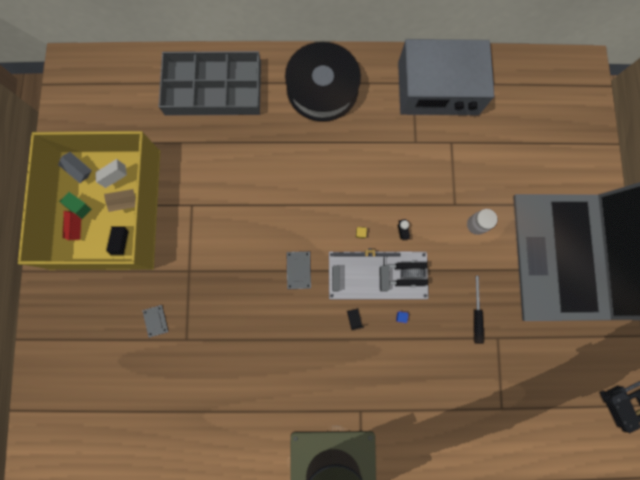

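View pics/side0.png

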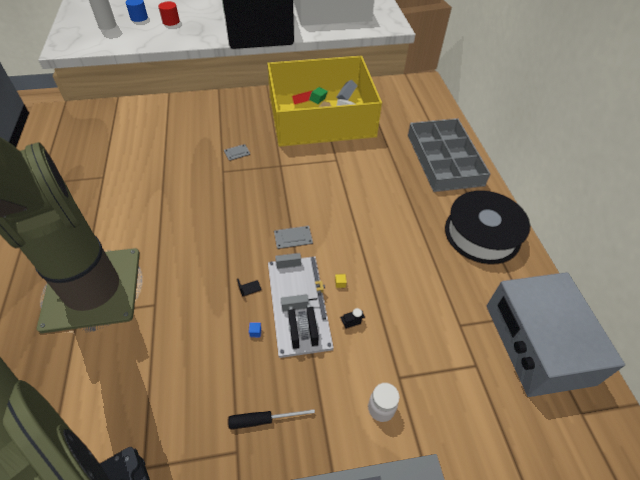

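The jig lies at top-picture (329–428, 252–299). The wheel is near (413,272), the jaw near (386,278) and the flag near (370,252), so jig +y points left in the picture, towards world +y. Next I'll enlarge both views.

Run:
```python
from h import *
a=cv2.imread('pics/top0.png')[240:310,320:440]; b=cv2.imread('pics/side0.png')[245:365,255:345]
a=cv2.resize(a,None,fx=6.6,fy=6.6,interpolation=cv2.INTER_CUBIC);cv2.imwrite('pics/ct0.png',a)
b=cv2.resize(b,None,fx=5,fy=5,interpolation=cv2.INTER_CUBIC);cv2.imwrite('pics/cs0.png',b)
```

```text
(no output)
```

View pics/ct0.png

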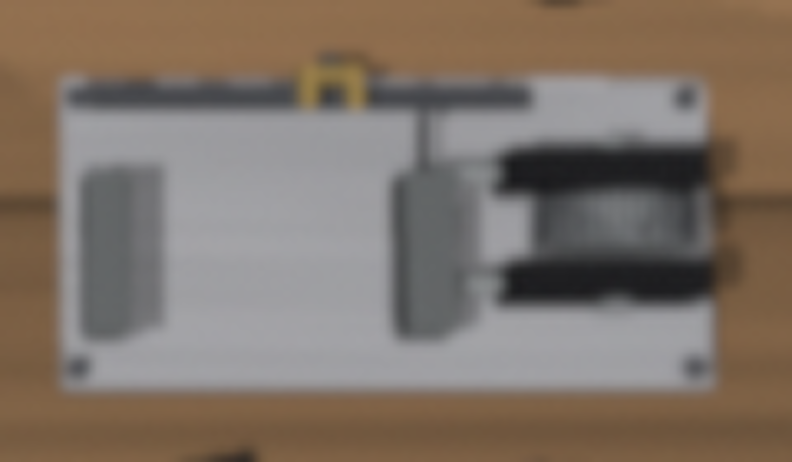

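View pics/cs0.png

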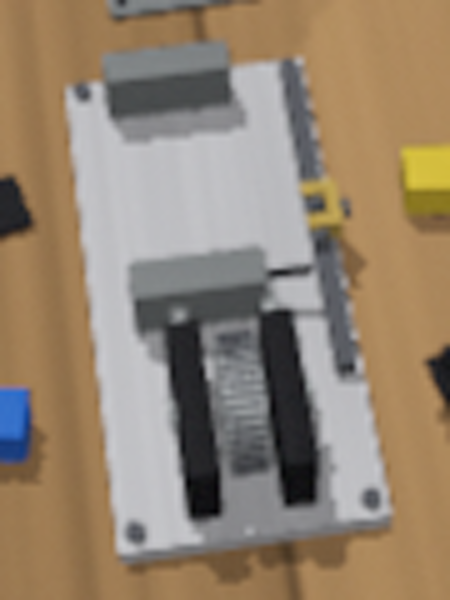

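The top crop shows the pointer at about (424,140) and the flag prongs at about (307,95) and (357,95), with the wheel around (618,222). The side crop shows the same layout: pointer tip near (308,268), flag near (320,203). Next I'll turn these into positions.

Run:
```python
from h import *
t,s=load('top0'),load('side0')
T=lambda x,y:((x+.5)/6.6-.5+320,(y+.5)/6.6-.5+240)
S=lambda x,y:((x+.5)/5-.5+255,(y+.5)/5-.5+245)
f=lambda a:np.round(np.array(a)*1000,1).tolist()
c=[onz(t,T(*p),.012) for p in((62,76),(706,76),(715,390),(60,390))]
print('corners',[f(x) for x in c]); print('mean',f(np.mean(c,0)))
cs=[onz(s,S(*p),.012) for p in((68,87),(300,60),(390,520),(120,555))]
print('side corners',[f(x) for x in cs],f(np.mean(cs,0)))
for n,a,b in(('tip',(424,108),(308,268)),('screwL',(78,368),(82,92)),('screwR',(695,368),(135,533)),('screwFR',(684,97),(372,498))):
    p,e=tri(t,T(*a),s,S(*b)); print(n,f(p),f(e))
print('pointer top@36',f(onz(t,T(424,112),.036)),'notch@36',f(onz(t,T(332,97),.036)))
print('cheek tops',[f(onz(t,T(*p),.056)) for p in((505,168),(708,168),(505,283),(712,283))])
print('wheel cheeks side',[f(onz(s,S(*p),.056)) for p in((180,320),(275,310),(200,490),(297,480))])
# plate mask
hsv=cv2.cvtColor(cv2.imread('pics/top0.png'),cv2.COLOR_BGR2HSV)[240:310,320:440]
m=((hsv[...,1]<70)).astype(np.uint8); cc=max(cv2.findContours(m,0,2)[0],key=cv2.contourArea); print(cv2.minAreaRect(cc))
# brass
g=cv2.cvtColor(cv2.imread('pics/top0.png'),cv2.COLOR_BGR2GRAY)
for y in(252,253,254,255,256,257,258,260): print(y,g[y,360:394].tolist())
```

```text
corners [[543.0, 6.5, 12.0], [542.2, -243.6, 12.0], [421.0, -242.1, 12.0], [422.4, 8.3, 12.0]]
mean [482.1, -117.7, 12.0]
side corners [[427.5, 5.5, 12.0], [544.8, 4.4, 12.0], [543.6, -246.4, 12.0], [425.5, -244.2, 12.0]] [485.4, -120.2, 12.0]
tip [526.6, -129.7, 35.7] 0.6
screwL [432.4, 1.4, 11.8] 3.4
screwR [431.3, -234.9, 11.1] 3.6
screwFR [535.9, -234.9, 11.3] 3.7
pointer top@36 [525.4, -129.6, 36.0] notch@36 [531.2, -94.8, 36.0]
cheek tops [[501.7, -156.0, 56.0], [501.4, -231.7, 56.0], [459.1, -154.7, 56.0], [458.7, -231.4, 56.0]]
wheel cheeks side [[463.8, -159.1, 56.0], [506.0, -160.6, 56.0], [461.7, -240.5, 56.0], [502.6, -242.3, 56.0]]
((58.0, 35.0), (48.0, 100.0), 90.0)
252 [104, 97, 93, 92, 94, 108, 122, 122, 107, 98, 99, 103, 114, 124, 121, 105, 93, 96, 105, 111, 114, 113, 110, 104, 101, 104, 110, 113, 113, 113, 113, 113, 112, 109]
253 [86, 81, 79, 80, 87, 106, 121, 117, 93, 77, 79, 86, 104, 120, 118, 97, 82, 82, 88, 91, 92, 92, 89, 86, 84, 86, 89, 92, 91, 91, 92, 92, 91, 89]
254 [74, 73, 72, 74, 85, 104, 120, 115, 87, 66, 69, 80, 100, 119, 117, 92, 70, 70, 73, 74, 74, 74
[... 191 characters left out ...]
, 79]
256 [108, 108, 108, 109, 113, 122, 130, 127, 114, 108, 108, 111, 121, 133, 133, 118, 109, 107, 108, 108, 108, 107, 102, 89, 84, 91, 91, 95, 103, 108, 108, 108, 108, 108]
257 [140, 140, 140, 140, 141, 144, 146, 145, 141, 139, 140, 141, 144, 147, 147, 143, 140, 139, 139, 139, 140, 138, 128, 107, 100, 114, 117, 123, 135, 139, 140, 140, 140, 139]
258 [153, 153, 153, 153, 153, 153, 153, 154, 153, 152, 153, 153, 154, 154, 154, 153, 153, 152, 153, 152, 152, 150, 138, 111, 104, 124, 131, 141, 150, 153, 153, 153, 153, 153]
260 [155, 154, 154, 155, 154, 154, 154, 154, 153, 154, 155, 154, 155, 154, 155, 154, 154, 154, 154, 154, 154, 152, 138, 109, 103, 126, 135, 147, 154, 155, 156, 156, 156, 156]
```

```bash
cat > st.py <<'E'
from h import *
from scipy.spatial.transform import Rotation as Ro
def st(tgt=None):
    s=r.get_state(); R=Ro.from_quat(s['eef_rot']).as_matrix(); p=s['tool_pos']
    print('t',round(s['clock'],2),'tip',np.round(1000*(p+R[:,0]*r.tip_reach),1),'F',np.round(s['contact_force'],2),'open',round(s['opening'],2))
    print(np.round(R,3).tolist())
    if tgt is not None: print('to go, tool axes cm',np.round(R.T@(np.array(tgt)-p-R[:,0]*r.tip_reach)*100,2))
    # rotation to tool x=-z, tool z=+-y
    for sg in(1,-1):
        G=np.array([[0,0,-1],[sg,0,0],[0,sg,0]],float) if 0 else np.c_[[0,0,-1],np.cross([0,sg,0],[0,0,-1]),[0,sg,0]]
        print('rot deg tool axes',sg,np.round(np.degrees(Ro.from_matrix(R.T@G).as_rotvec()),2))
E
python3 -c "
from st import *
st((.483,-.213,.11))"
```

```text
t 0.1 tip [ 238.4 -577.1  238. ] F [ 1.11 -0.12 -0.14] open 1.0
[[-0.001, 0.382, -0.924], [0.001, -0.924, -0.382], [-1.0, -0.002, 0.0]]
to go, tool axes cm [ 12.84 -24.29 -36.51]
rot deg tool axes 1 [1.1245e+02 9.0000e-02 6.0000e-02]
rot deg tool axes -1 [-6.755e+01 -5.000e-02  8.000e-02]
```

Emit:
drive_tool(deltas=[[[0,0,0],[0,-2.0,-3.0],0],[[0,0,0],[0,-2.0,-3.0],0],[[0,0,0],[0,-2.0,-3.0],0],[[0,0,0],[0,-2.0,-3.0],0],[[0,0,0],[0,-2.0,-3.0],0],[[0,0,0],[0,-2.0,-3.0],0],[[0,0,0],[0,-2.0,-3.0],0],[[0,0,0],[0,-2.0,-3.0],0],[[0,0,0],[0,-2.0,-3.0],0],[[0,0,0],[0,-2.0,-3.0],0],[[0,0,0],[0,-2.0,-3.0],0],[[0,0,0],[0,-2.0,-3.0],0]], force=10)

```text
clock: 1.1
tool_pos: [0.4802, -0.2167, 0.2495]
eef_rot: [-0.693, -0.138, 0.694, -0.138]
contact_force: [0.1, -0.1, 0.2]
opening: 0.118
```

Emit:
drive_tool(deltas=[[[-6.8,0,0],[1,0,0],0],[[-6.8,0,0],[1,0,0],0],[[-6.8,0,0],[1,0,0],0],[[-6.8,0,0],[1,0,0],0],[[-6.8,0,0],[1,0,0],0],[[-6.8,0,0],[1,0,0],0],[[-6.8,0,0],[1,0,0],0],[[-6.8,0,0],[1,0,0],0],[[-6.8,0,0],[1,0,0],0],[[-6.3,0,0],[0,0,0],0],[[0,0,0],[0,0,0],0]])

```text
clock: 2.02
tool_pos: [0.479, -0.2183, 0.1588]
eef_rot: [0.499, 0.501, -0.5, 0.5]
contact_force: [1.0, -0.3, -0.9]
opening: 0.008
```

```bash
python3 -c "
from st import *
st((.483,-.216,.09))"
```

```text
t 2.02 tip [ 479.  -218.3  147.8] F [ 0.96 -0.31 -0.89] open 0.01
[[-0.002, 1.0, 0.002], [0.001, 0.002, -1.0], [-1.0, -0.002, -0.001]]
to go, tool axes cm [ 5.78  0.41 -0.22]
rot deg tool axes 1 [-1.7991e+02 -1.7000e-01 -1.0000e-01]
rot deg tool axes -1 [ 0.09 -0.07  0.11]
```

Emit:
drive_tool(deltas=[[[0,0,0],[2,0.2,0],0],[[0,0,0],[2,0.2,0],0],[[0,0,0],[1.7,0,-0.1],0],[[0,0,0],[0.3,0,0],0],[[0,0,0],[0.3,0,0],0],[[0,0,0],[0,0,0],0],[[0,0,0],[0,0,0],0]])

```text
clock: 2.6
tool_pos: [0.4843, -0.2175, 0.0975]
eef_rot: [0.501, 0.499, -0.5, 0.5]
contact_force: [-0.1, -0.2, 0.5]
opening: 0.006
```

Run:
```python
from st import *
st((.483,-.199,.078))
a=shot('top','t1'); b=shot('side','s1')
A=cv2.resize(cv2.cvtColor(a['color'],4)[235:315,320:450],None,fx=3.1,fy=3.1,interpolation=2)
B=cv2.resize(cv2.cvtColor(b['color'],4)[245:365,245:365],None,fx=3.1,fy=3.1,interpolation=2)
h=max(len(A),len(B)); A=cv2.copyMakeBorder(A,0,h-len(A),0,0,0); B=cv2.copyMakeBorder(B,0,h-len(B),0,0,0)
cv2.imwrite('pics/c1.png',np.hstack([A,B]))
```

```text
t 2.6 tip [ 484.3 -217.5   86.5] F [-0.07 -0.17  0.54] open 0.01
[[0.001, 1.0, -0.002], [-0.001, -0.002, -1.0], [-1.0, 0.001, 0.001]]
to go, tool axes cm [ 0.85 -0.13 -1.86]
rot deg tool axes 1 [ 1.799e+02 -1.200e-01 -5.000e-02]
rot deg tool axes -1 [-0.1   0.03 -0.07]
```

View pics/c1.png

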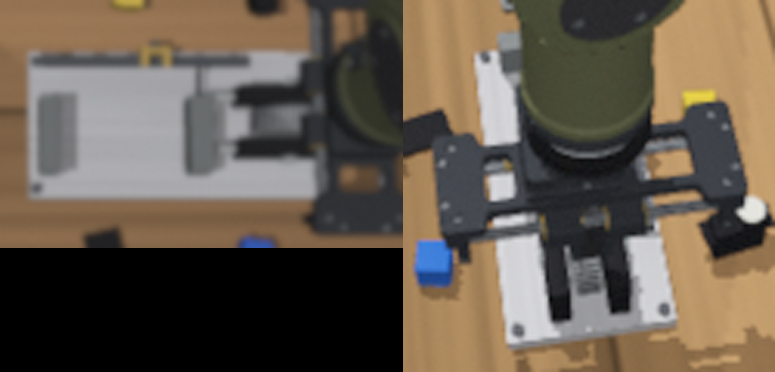

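The hand stands above the wheel between the cheeks, and the pointer stays visible from above at crop (199,75). Next I'll lower it gently onto the wheel.

Emit:
drive_tool(deltas=[[[0,0,0],[0.4,-0.1,0],0],[[0,0,0],[0.3,0,0],0],[[0,0,0],[0.1,0,0],0],[[0,0,0],[0.1,0,0],0],[[0,0,0],[0,0,0],0]])

```text
clock: 3.12
tool_pos: [0.4826, -0.2175, 0.0878]
eef_rot: [-0.5, -0.5, 0.5, -0.5]
contact_force: [-1.1, -1.2, 3.2]
opening: 0.007
```

Emit:
drive_tool(deltas=[[[0,0,0],[0.1,0,0],0],[[0,0,0],[0,0,0],0],[[0,0,0],[0,0,0],0]])

```text
clock: 3.37
tool_pos: [0.4826, -0.2183, 0.0873]
eef_rot: [-0.5, -0.499, 0.501, -0.5]
contact_force: [-0.7, -2.8, 7.3]
opening: 0.004
```

Emit:
drive_tool(deltas=[[[0,0,0],[0.1,0,0],0],[[0,0,0],[0,0,0],0],[[0,0,0],[0,0,0],0]])

```text
clock: 3.62
tool_pos: [0.4825, -0.2192, 0.0866]
eef_rot: [-0.5, -0.499, 0.501, -0.5]
contact_force: [-2.5, -2.8, 9.8]
opening: 0.005
```

Emit:
drive_tool(deltas=[[[0,0,0],[-0.05,0,-0.3],0],[[0,0,0],[-0.05,0,-0.3],0],[[0,0,0],[-0.05,0,-0.3],0],[[0,0,0],[0,0,-0.3],0],[[0,0,0],[0,0,-0.3],0],[[0,0,0],[0,0,0],0]])

```text
clock: 4.12
tool_pos: [0.4826, -0.203, 0.0891]
eef_rot: [-0.5, -0.499, 0.501, -0.5]
contact_force: [-4.8, -0.5, 20.5]
opening: 0.005
```

```bash
cat >> h.py <<'E'
def track():
    s=r.snapshot('top'); g=cv2.cvtColor(s['color'],cv2.COLOR_RGB2GRAY).astype(float)
    b=s['color'].astype(float); y=(b[253:256,355:400,0]-b[253:256,355:400,2]).mean(0); y=np.clip(y-25,0,None)
    w=np.clip(140-g[258:261,362:400].mean(0),0,None); i=w.argmax(); k=np.arange(max(0,i-2),min(len(w),i+2))
    up=362+(w[k]*k).sum()/w[k].sum(); uf=355+(y*np.arange(45)).sum()/y.sum()
    print('pointer',round(up,2),'notch',round(uf,2),'gap mm',np.round(1000*(onz(s,(uf,254),.036)-onz(s,(up,259),.036))[1],1))
    return s
E
python3 -c "
from st import *
track(); st()"
```

```text
pointer 380.77 notch 369.81 gap mm 27.1
t 4.17 tip [ 482.6 -203.1   78.2] F [-4.67  0.51 20.38] open 0.01
[[0.0, 1.0, -0.001], [-0.002, -0.001, -1.0], [-1.0, 0.0, 0.002]]
rot deg tool axes 1 [ 1.7994e+02 -4.0000e-02 -2.2000e-01]
rot deg tool axes -1 [-0.06  0.14 -0.03]
```

Emit:
drive_tool(deltas=[[[0,0,0],[-0.15,0,-0.3],0],[[0,0,0],[-0.1,0,-0.3],0],[[0,0,0],[0,0,-0.3],0],[[0,0,0],[0,0,-0.3],0],[[0,0,0],[0.05,0,-0.3],0],[[0,0,0],[0.05,0,-0.3],0],[[0,0,0],[0,0,0],0]])

```text
clock: 4.75
tool_pos: [0.4829, -0.1835, 0.0886]
eef_rot: [0.5, 0.5, -0.5, 0.5]
contact_force: [-0.4, 1.2, 2.5]
opening: 0.007
```

```bash
python3 -c "
from st import *
track(); st()"
```

```text
pointer 379.97 notch 369.83 gap mm 25.1
t 4.8 tip [ 482.9 -183.6   77.6] F [-0.67  1.77  2.8 ] open 0.0
[[0.0, 1.0, 0.0], [0.001, 0.0, -1.0], [-1.0, 0.0, -0.001]]
rot deg tool axes 1 [-1.8e+02  0.0e+00 -5.0e-02]
rot deg tool axes -1 [ 0.   -0.03 -0.  ]
```

Emit:
drive_tool(deltas=[[[0,0,0],[-1.2,0,0],0],[[0,0,0],[0,0,1.7],0],[[0,0,0],[0,0,1.7],0],[[0,0,0],[0.9,0,0],0],[[0,0,0],[0.3,0,0],0],[[0,0,0],[0.25,0,0],0],[[0,0,0],[0,0,0],0]])

```text
clock: 5.38
tool_pos: [0.4821, -0.2197, 0.0864]
eef_rot: [-0.499, -0.499, 0.502, -0.5]
contact_force: [-1.3, -4.9, 8.3]
opening: 0.002
```

Emit:
drive_tool(deltas=[[[0,0,0],[-0.1,0,-0.3],0],[[0,0,0],[-0.08,0,-0.3],0],[[0,0,0],[-0.05,0,-0.3],0],[[0,0,0],[0,0,-0.3],0],[[0,0,0],[0,0,-0.3],0],[[0,0,0],[0,0,-0.3],0],[[0,0,0],[0,0,0],0]])

```text
clock: 5.97
tool_pos: [0.4822, -0.1987, 0.0892]
eef_rot: [0.499, 0.501, -0.5, 0.5]
contact_force: [-2.3, -0.0, 13.7]
opening: 0.005
```

```bash
python3 -c "
from st import *
track(); st()"
```

```text
pointer 375.49 notch 369.87 gap mm 13.8
t 6.02 tip [ 482.2 -198.7   78.3] F [-3.23  0.99 12.59] open 0.01
[[-0.001, 1.0, 0.001], [-0.0, 0.001, -1.0], [-1.0, -0.001, 0.0]]
rot deg tool axes 1 [-1.7993e+02 -1.0000e-01  0.0000e+00]
rot deg tool axes -1 [0.07 0.   0.07]
```

Emit:
drive_tool(deltas=[[[0,0,0],[0,0,-0.3],0],[[0,0,0],[0,0,-0.3],0],[[0,0,0],[0,0,-0.3],0],[[0,0,0],[0.05,0,-0.3],0],[[0,0,0],[0.08,0,-0.3],0],[[0,0,0],[0,0,0],0]])

```text
clock: 6.52
tool_pos: [0.4823, -0.1824, 0.0878]
eef_rot: [0.5, 0.501, -0.499, 0.5]
contact_force: [-3.4, 2.8, 12.5]
opening: 0.003
```

```bash
python3 -c "
from st import *
track(); st()"
```

```text
pointer 371.98 notch 369.91 gap mm 4.9
t 6.57 tip [ 482.3 -182.4   76.8] F [-2.49  2.56 12.8 ] open 0.0
[[-0.001, 1.0, 0.002], [0.002, 0.002, -1.0], [-1.0, -0.001, -0.002]]
rot deg tool axes 1 [-1.7986e+02 -9.0000e-02 -1.5000e-01]
rot deg tool axes -1 [ 0.14 -0.09  0.06]
```

Emit:
drive_tool(deltas=[[[0,0,0],[-1.2,0,0],0],[[0,0,0],[-0.2,0,2.2],0],[[0,0,0],[0.9,0,0],0],[[0,0,0],[0.37,0,0],0],[[0,0,0],[0,0,0],0]])

```text
clock: 6.98
tool_pos: [0.4828, -0.2073, 0.0892]
eef_rot: [-0.5, -0.499, 0.501, -0.5]
contact_force: [-2.2, -1.8, 16.2]
opening: 0.011
```

```bash
python3 -c "
from st import *
track(); st()"
```

```text
pointer 371.76 notch 369.9 gap mm 4.4
t 7.03 tip [ 482.8 -206.9   78.2] F [-2.24 -1.44 16.9 ] open 0.0
[[0.0, 1.0, -0.0], [-0.001, -0.0, -1.0], [-1.0, 0.0, 0.001]]
rot deg tool axes 1 [ 1.7997e+02 -0.0000e+00 -1.2000e-01]
rot deg tool axes -1 [-0.03  0.08 -0.  ]
```

Emit:
drive_tool(deltas=[[[0,0,0],[0,0,-0.3],0],[[0,0,0],[0,0,-0.3],0],[[0,0,0],[0,0,-0.3],0],[[0,0,0],[0,0,0],0],[[0,0,0],[-1.5,0,0],0],[[0,0,0],[-4,0,0],0],[[0,0,0],[-4,0,2],0],[[0,0,0],[0,0,4],0],[[0,0,0],[0,0,4],0],[[0,0,0],[0,0,4],0],[[0,0,0],[0,0,4],0],[[0,0,0],[0,0,0],0]])

```text
clock: 8.03
tool_pos: [0.4801, -0.3858, 0.1786]
eef_rot: [-0.501, -0.496, 0.505, -0.498]
contact_force: [-1.1, -0.8, -0.0]
opening: 0.005
```

Run:
```python
from st import *
track(); st()
a=shot('top','t2'); b=shot('side','s2')
g=cv2.cvtColor(a['color'],7)
for y in(253,254,255,256,257,258,260): print(y,g[y,362:380].tolist())
A=cv2.resize(cv2.cvtColor(a['color'],4)[220:330,320:440],None,fx=4,fy=4,interpolation=2)
cv2.imwrite('pics/c2t.png',A)
B=cv2.resize(cv2.cvtColor(b['color'],4)[260:340,255:355],None,fx=7,fy=7,interpolation=2)
cv2.imwrite('pics/c2s.png',B)
```

```text
pointer 369.72 notch 369.85 gap mm -0.6
t 8.08 tip [ 480.9 -380.7  167.6] F [ 0.14  0.94 -0.14] open 0.01
[[-0.002, 1.0, -0.008], [-0.001, -0.008, -1.0], [-1.0, -0.002, 0.001]]
rot deg tool axes 1 [ 1.7954e+02  1.8000e-01 -1.1000e-01]
rot deg tool axes -1 [-0.46  0.07  0.11]
253 [81, 81, 89, 108, 124, 119, 95, 78, 80, 89, 106, 124, 121, 99, 83, 84, 90, 93]
254 [74, 75, 86, 107, 123, 117, 88, 67, 70, 81, 101, 121, 119, 95, 72, 71, 75, 76]
255 [82, 83, 91, 109, 123, 118, 91, 68, 71, 83, 102, 121, 121, 99, 80, 78, 81, 81]
256 [110, 111, 115, 125, 133, 129, 109, 85, 85, 98, 109, 124, 130, 120, 110, 109, 110, 110]
257 [142, 142, 144, 147, 149, 146, 130, 103, 102, 119, 120, 127, 141, 144, 143, 142, 142, 142]
258 [156, 156, 156, 156, 156, 154, 139, 107, 105, 127, 125, 129, 146, 154, 155, 156, 155, 155]
260 [157, 157, 157, 158, 157, 154, 139, 105, 103, 126, 126, 129, 146, 156, 157, 157, 157, 157]
```

View pics/c2t.png

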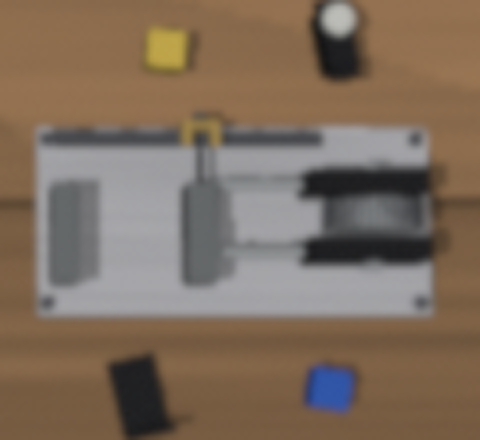

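View pics/c2s.png

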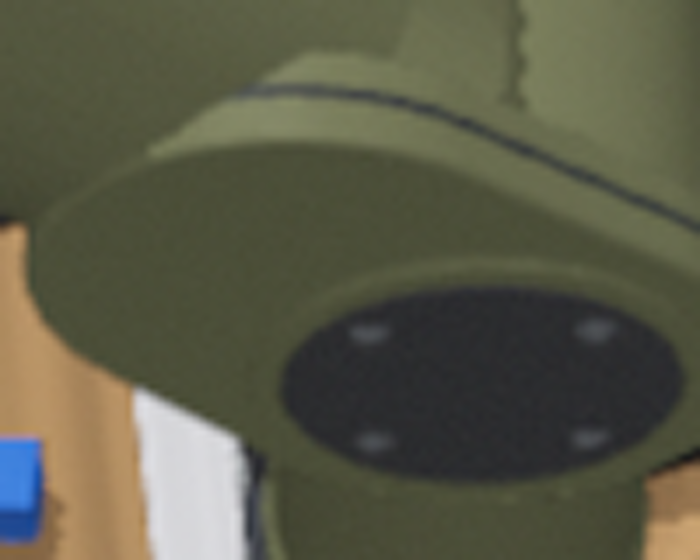

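The top view shows the pointer at crop (201,160) running into the middle of the notch between the prongs (about 190 and 213, y 130). The arm blocks the side view. The hand is clear and the neighbouring objects have not moved.

```bash
python3 -c "
from st import *
a,b=load('top0')['color'],load('t2')['color']
d=np.abs(a[205:335,280:500].astype(int)-b[205:335,280:500]).max(2)>45
print('changed px box',[ (v.min(),v.max()) for v in np.nonzero(d)],d.sum())
track(); print(r.get_state()['qd'].round(3)); print(r.finish_job())"
```

```text
changed px box [(np.int64(53), np.int64(85)), (np.int64(85), np.int64(111))] 531
pointer 369.73 notch 369.86 gap mm -0.6
[-0.011 -0.014 -0.009  0.003  0.003  0.004  0.008]
the job is handed in; nothing more can be done
None
```

The pointer now stands in the notch of the brass gauge flag, and the job is handed in. I rolled the wheel with the closed fingertips in three strokes. The second half of the first stroke was pressed too lightly and partly slipped, so I repeated it. Pressing force was mostly about 10–17 N, peaking near 20 N.

- **Pointer:** in the last top-camera measurements it is about 0.6 mm from the notch's middle, against an opening of 12 mm.
- **Everything else:** comparing pictures from before and after, only the sliding jaw and pointer area changed. The jig, flag and the objects around the jig stayed put. I did not compare the small plate at the left.
- **Hand:** it finished about 18 cm away from the wheel, well above the table, with no contact force beyond sensor noise.
- **Time:** about 8 s of the 64 s allowed.
- **Not checked:** the arm blocked the side camera, so the final position comes from the top camera only.

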